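# Sticker the next layer of a drying stack

## Robot

A 6-joint arm with a two-finger parallel gripper is mounted at the origin on the work surface. World frame = base frame: x ahead of the robot, y to its left, z up, the work surface at z = 0. Lengths are in m, angles in rad, forces in N, time in s.
With the tool pointing down it reaches from about 0.375 to 0.975 m from the base axis. Payload 3.8 kg.
Tool frame: the origin (TCP) lies at the very end of the fingers, on their centre line; the grasp point (between the pads) lies 19 mm behind it (robot.tcp_to_grasp is the distance from the TCP to the grasp point, in m); z points along the fingers, y is the line along which they close (so a half turn about z gives the same grasp; the last joint's range is limited). The gripper opens to 85 mm and grips with 20 to 120 N. Pads are 22 mm wide; open, the fingers measure 114 mm over their backs; the gripper's body (76 mm by 85 mm) begins 54 mm behind the grasp point. The pads swing forward as they close: fully open they stand 13 mm farther back than shut.
Start: joints at [-1.172, 0.264, 1.604, -0, 1.274, -0.037], TCP at [0.285, -0.612, 0.231] pointing down, gripper open.
Joint ranges: [-2.63, 2.63], [-0.94, 2.18], [0.31, 2.57], [-1.31, 4.45], [0, 2.66], [-2.55, 2.55]. Speed limits (rad/s): [2.57, 2.57, 3.14, 3.14, 3.14, 3.14].

## Interface

Orientations are given as a rotation vector (axis times angle).
In Python, from workcell import robot gives the robot as it stands. Calls block until the motion is done:
- robot.move_to(position, orientation): joint-space move of the TCP to a pose.
- robot.move_linear(position, rotation=None, velocity=0.15): straight line of the TCP; rotation=None keeps the orientation; velocity is the mean speed in m/s.
- robot.move_joints(angles): joint-space move.
- robot.move_gripper(opening, squeeze=None): finger opening in m; squeeze is the grip in N (None keeps the last); returns when the fingers have stopped.
- robot.dwell(seconds).
- robot.inverse_kinematics(position, orientation): joint angles nearest the present ones, or None.
- robot.read_camera(name): name is "scene" or "top"; returns a dict with "color" (400x640x3 uint8, red, green, blue), "intrinsics" (3x3 intrinsics, pixels), "D" ([k1, k2, p1, p2, k3] as OpenCV has them; the pictures are not rectified), "pose" (4x4, takes a point from camera to world coordinates). Camera axes: x right, y up, looking along -z (the intrinsics and any distortion apply to the point x, -y, -z); pixel columns grow to the right and rows downward; lengths in m; the calibration is good to about 2 mm. A picture is of the moment at which its call begins. There is no depth.
A pose or a line that the arm cannot do raises robot.IKError and nothing moves.
- robot.job_done(): hands the job in; it is judged then, once.
Readings, each from a call of its own:
- robot.read_time_s(): time.
- robot.read_q(): joint angles.
- robot.read_joint_vel(): joint speeds.
- robot.read_tau(): joint torques, N m.
- robot.read_ee_pos(): TCP position.
- robot.read_ee_rot(): TCP orientation.
- robot.read_wrist_force(): force on the tool from outside, world axes, zero at the start.
- robot.read_wrist_torque(): the same for the moment, N m.
- robot.read_finger_gap(): finger opening in m.
- robot.read_grip_force(): force on a finger pad.
Only numpy, scipy, OpenCV 4.12 (cv2) and the standard library are available. Lean on these libraries where they do the work, as an engineer would, in place of code of your own. Each camera call takes 0.05 s, during which the arm holds its last target. There are 200 camera calls.

## Task

Build the next layer of the little drying stack, with air all round the boards. Lay the two slim full-length spacer sticks flat across both of its boards, each straight above one of the two bearers at the bottom and in line with it; then lay the loose wide board on the sticks over the wide board of the stack and the loose narrow board over the narrow one, ends and edges in line with the board beneath. Leave the thick stick and the short offcut where they lie.

Things in the scene. Friction and masses are not known exactly. Their poses are not given: they have to be found in the camera images.
- bearer_a: Bearer under the stack: plain wooden stick 160 x 20 x 20 mm lying on the bench, its ends showing beyond the stack's boards on both sides. It does not move. Origin at the centre of its underside (bench height); x along its length, z up.
- bearer_b: The other bearer, same as bearer_a and parallel to it, 160 to 200 mm away.
- low_wide: Wide board of the stack's present layer, 280 x 55 x 18 mm, lying flat across both bearers. It does not move. Origin at the centre of its underside, 20 mm above the bench (its top is at 38 mm); x along its length, z up.
- low_narrow: Narrow board of the stack's present layer, 280 x 32 x 18 mm, on the same bearers and parallel to low_wide: centre lines 76 mm apart, an air gap of 32.5 mm between them. It does not move. Origin and axes as low_wide. Which of the two lies nearer the robot varies.
- stick_1_mid (a point): One of the two slim full-length spacer sticks, loose: square wooden stick 140 x 20 x 20 mm, about 35 g, lying on the bench. This point is its centre, 10 mm above its underside; x along its length, z up.
- stick_2_mid (a point): The other slim spacer stick, the same in size; the two are interchangeable.
- board_wide_mid (a point): Loose wide board, 280 x 55 x 18 mm, about 170 g, flat on the bench. This point is its centre, 9 mm above its underside; x along its length, z up. Laid on the slim sticks its underside is 58 mm above the bench.
- board_narrow_mid (a point): Loose narrow board, 280 x 32 x 18 mm, about 100 g, flat on the bench. This point is its centre, 9 mm above its underside; x along its length, z up.
- thick_stick_mid (a point): A thick stick that is not part of the set, loose: 140 x 34 x 34 mm. Point at its centre, 17 mm up; x along its length.
- short_offcut_mid (a point): A short offcut of slim stick, loose: 70 x 20 x 20 mm. Point at its centre, 10 mm up; x along its length.
Not all that is in view belongs to the job. Leave any black or turquoise look-alike of the part that bears stick_2_mid alone. What is shaped like the bearer_a but black is not meant.

How it is judged:
On the way:
1. both slim sticks lie across the stack, one above each bearer ((((x of stick_1_mid in the frame of bearer_a between -0.015 and 0.015 m and y of stick_1_mid in the frame of bearer_a between -0.012 and 0.012 m and height (world z) of stick_1_mid between 0.044 and 0.052 m and angle between the x axis of stick_1_mid and the x axis of bearer_a, either way round below 0.15 rad) and (x of stick_2_mid in the frame of bearer_b between -0.015 and 0.015 m and y of stick_2_mid in the frame of bearer_b between -0.012 and 0.012 m and height (world z) of stick_2_mid between 0.044 and 0.052 m and angle between the x axis of stick_2_mid and the x axis of bearer_b, either way round below 0.15 rad)) or ((x of stick_2_mid in the frame of bearer_a between -0.015 and 0.015 m and y of stick_2_mid in the frame of bearer_a between -0.012 and 0.012 m and height (world z) of stick_2_mid between 0.044 and 0.052 m and angle between the x axis of stick_2_mid and the x axis of bearer_a, either way round below 0.15 rad) and (x of stick_1_mid in the frame of bearer_b between -0.015 and 0.015 m and y of stick_1_mid in the frame of bearer_b between -0.012 and 0.012 m and height (world z) of stick_1_mid between 0.044 and 0.052 m and angle between the x axis of stick_1_mid and the x axis of bearer_b, either way round below 0.15 rad))) and linear speed of each of stick_1, stick_2 below 0.02 m/s), for 0.2 s.
At the end, for the whole second after the job is handed in: One slim stick lies across the stack above each bearer (12 mm sideways, 15 mm lengthways, 8 degrees); on them the wide board is above the wide one and the narrow above the narrow (15 mm lengthways, 12 mm sideways, 5 degrees, level); all released and at rest (all of step 1 and x of board_wide_mid in the frame of low_wide between -0.015 and 0.015 m and y of board_wide_mid in the frame of low_wide between -0.012 and 0.012 m and height (world z) of board_wide_mid between 0.063 and 0.071 m and angle between the x axis of board_wide_mid and the x axis of low_wide, either way round below 0.1 rad and angle between the z axis of board_wide_mid and the z axis of low_wide, either way round below 0.04 rad and x of board_narrow_mid in the frame of low_narrow between -0.015 and 0.015 m and y of board_narrow_mid in the frame of low_narrow between -0.012 and 0.012 m and height (world z) of board_narrow_mid between 0.063 and 0.071 m and angle between the x axis of board_narrow_mid and the x axis of low_narrow, either way round below 0.1 rad and angle between the z axis of board_narrow_mid and the z axis of low_narrow, either way round below 0.04 rad and linear speed of each of board_wide, board_narrow below 0.02 m/s); the robot touches nothing.
It fails at once if the thick stick or the short offcut was disturbed (moved more than 30 mm) (distance of any of thick_stick_mid, short_offcut_mid from where it was at the start of the episode above 0.03 m).
It also fails if it takes over 115 s, if anything falls off the work surface, if the arm or the gripper's body presses on something with over 40 N, if the wrist force passes 120 N, or if a joint passes its speed limit or range.

## Working session

There is one attempt and no reset: what is moved stays moved. The work goes in short steps, each a Python script; the robot and the scene stay as the last script left them, time stands still between calls to the robot, and variables do not carry over. Pictures are saved under pics/ and viewed, at most 14 in all, crops included, and the job is handed in when it is done.

```bash
mkdir -p pics; ls; python3 - <<'E'
from workcell import robot
import cv2,numpy as np
for n in("scene","top"):
    d=robot.read_camera(n);cv2.imwrite(f"pics/{n}0.png",d["color"][:,:,::-1])
    np.savez(f"{n}0.npz",**{k:np.array(v) for k,v in d.items()})
    print(n,np.round(d["intrinsics"],1).tolist(),np.round(d["D"],4),np.round(d["pose"],3).tolist())
print(robot.read_ee_rot(),robot.read_time_s())
E
```

```text
pics
scene [[365.7, 0.0, 321.8], [0.0, 365.7, 204.4], [0.0, 0.0, 1.0]] [-0.071  0.     0.     0.     0.   ] [[0.689, -0.544, 0.478, 0.924], [0.725, 0.524, -0.448, -0.302], [-0.007, 0.655, 0.755, 0.742], [0.0, 0.0, 0.0, 1.0]]
top [[369.2, 0.0, 323.4], [0.0, 369.2, 202.5], [0.0, 0.0, 1.0]] [-0.0202  0.      0.      0.      0.    ] [[0.004, 0.991, -0.137, 0.323], [-1.0, 0.005, 0.004, 0.1], [0.005, 0.137, 0.991, 1.231], [0.0, 0.0, 0.0, 1.0]]
[-3.06534175e+00 -6.78716528e-01  5.99849985e-04] 0.1
```

View pics/scene0.png

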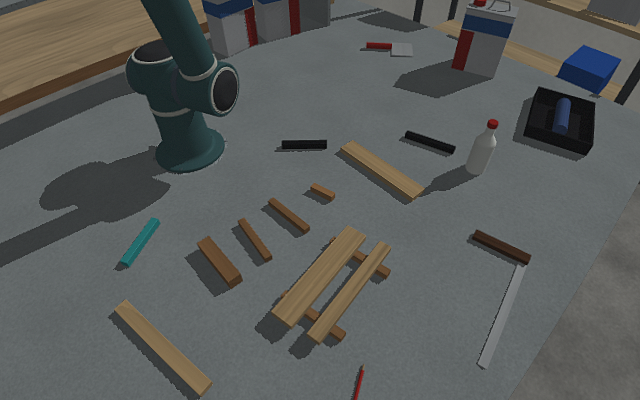

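View pics/top0.png

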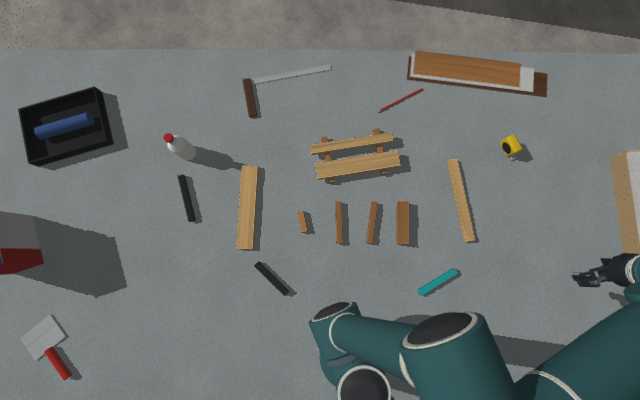

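Top view: the slim sticks are at (339,223) and (373,223). Look-alikes are the offcut (304,222), thick stick (403,223), black bars (188,198) and (274,278), and the turquoise bar (438,281). The loose wide board is at (248,207), the loose narrow board at (461,200), and the stack has its wide board at (358,165) and narrow board at (351,143). In the scene view the sticks are at (254,240) and (288,215), thick stick (219,261), offcut (322,191), wide board (382,170) and narrow board (162,346). Next I'll check close crops.

```bash
python3 - <<'E'
import cv2
a=cv2.imread("pics/top0.png");cv2.imwrite("pics/topc.png",cv2.resize(a[120:260,230:480],None,fx=3.2,fy=3.2,interpolation=cv2.INTER_CUBIC))
a=cv2.imread("pics/scene0.png");cv2.imwrite("pics/scenec.png",cv2.resize(a[130:400,100:430],None,fx=2.2,fy=2.2,interpolation=cv2.INTER_CUBIC))
E
```

```text
(no output)
```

View pics/topc.png

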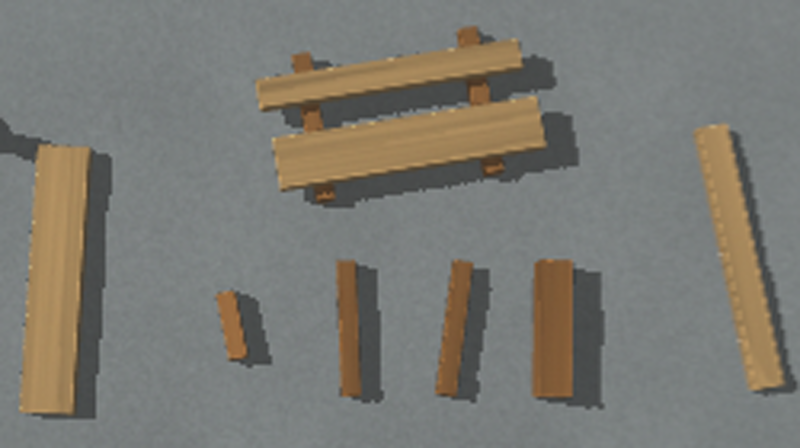

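View pics/scenec.png

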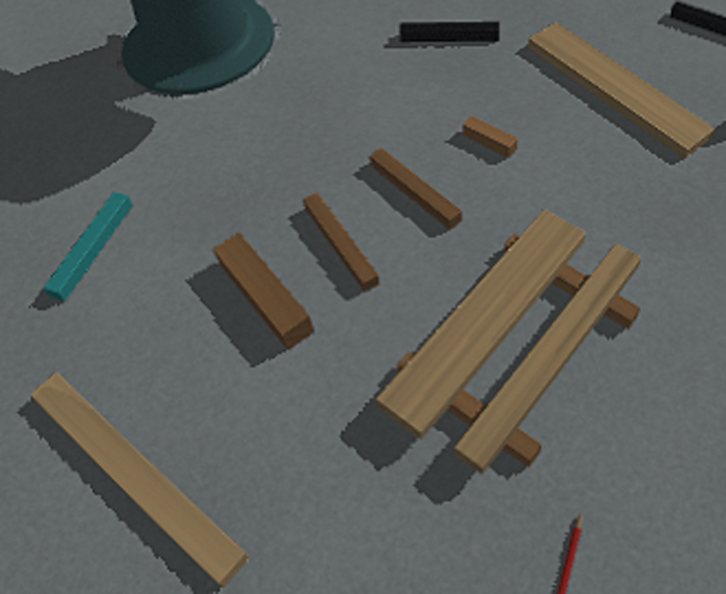

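The crops confirm the choice. The slim full-length sticks are at crop (348,328) and (455,328), the short offcut at (232,325) and the thick stick at (553,328). The stack's wide board is nearer the robot. I'll fit box silhouettes in both views, leaving heights free as a check.

```bash
cat > fit.py <<'E'
import cv2,numpy as np
from scipy.optimize import minimize
from scipy.spatial.transform import Rotation as R
S=4
def proj(d,P):
    T=np.linalg.inv(d["pose"]); c=P@T[:3,:3].T+T[:3,3]; c=c*[1,-1,-1]
    return cv2.projectPoints(c,np.zeros(3),np.zeros(3),np.array(d["intrinsics"]),np.array(d["D"]))[0][:,0]
def wood(d):
    c=d["color"].astype(int); return ((c[:,:,0]-c[:,:,2])>22).astype(np.uint8)
def unproj(d,uv,z):
    n=cv2.undistortPoints(np.array([[uv]],float),np.array(d["intrinsics"]),np.array(d["D"]))[0,0]
    r=d["pose"][:3,:3]@np.array([n[0],-n[1],-1]); o=d["pose"][:3,3]; return (o+r*(z-o[2])/r[2])[:2]
def box(x,y,zb,yaw,L,W,H):
    q=np.array([[a,b,c] for a in(-L/2,L/2) for b in(-W/2,W/2) for c in(0,H)])
    return R.from_euler('z',yaw).apply(q)+[x,y,zb]
def fit(views,boxes,p0,steps):
    """boxes(p)->list of corner arrays; views: list of camera dicts"""
    data=[]
    for d in views:
        uv=np.vstack([proj(d,b) for b in boxes(p0)]); lo=np.floor(uv.min(0)-10).astype(int); hi=np.ceil(uv.max(0)+10).astype(int)
        lo=np.maximum(lo,0)
        m=wood(d)[lo[1]:hi[1],lo[0]:hi[0]]
        n,lab=cv2.connectedComponents(m)
        h=np.zeros(m.shape,np.uint8)
        for b in boxes(p0): cv2.fillConvexPoly(h,cv2.convexHull((proj(d,b)-lo).round().astype(np.int32)),1)
        keep=[i for i in range(1,n) if (h[lab==i]).sum()>0.25*(lab==i).sum()]
        m=np.isin(lab,keep).astype(np.float32)
        data.append((d,lo,m))
    def cost(p):
        t=0
        for d,lo,m in data:
            r=np.zeros((m.shape[0]*S,m.shape[1]*S),np.uint8)
            for b in boxes(p):
                uv=((proj(d,b)-lo+.5)*S-.5)*16
                cv2.fillConvexPoly(r,cv2.convexHull(uv.round().astype(np.int32)),255,shift=4)
            r=cv2.resize(r,m.shape[::-1],interpolation=cv2.INTER_AREA)/255.
            t+=np.abs(r-m).sum()/m.sum()
        return t/len(data)
    p=np.array(p0,float)
    for k in(1,.4,.15):
        sim=np.vstack([p]+[p+k*np.array(steps)*e for e in np.eye(len(p))])
        p=minimize(cost,p,method='Nelder-Mead',options=dict(initial_simplex=sim,xatol=1e-5,fatol=1e-5,maxiter=1500)).x
    return p,cost(p)
E
cat > m1.py <<'E'
from fit import *
import json
V=[dict(np.load(f"{n}0.npz")) for n in("top","scene")]; t=V[0]
out={}
def C(u,v): return ((u+.5)/3.2-.5+230,(v+.5)/3.2-.5+120)
for n,a,b,W,H,L in[("stick1",(347,262),(350,395),.02,.02,.14),("stick2",(461,262),(446,395),.02,.02,.14),
  ("wide",(65,148),(47,412),.055,.018,.28),("narrow",(712,127),(766,388),.032,.018,.28),
  ("thick",(553,262),(553,397),.034,.034,.14),("offcut",(227,292),(237,358),.02,.02,.07)]:
    A,B=(unproj(t,C(*q),H) for q in(a,b)); c=(A+B)/2; d=A-B
    f=lambda p:[box(p[0],p[1],p[3],p[2],L,W,H)]
    p,e=fit(V,f,[*c,np.arctan2(d[1],d[0]),0],[.006,.006,.06,.004]); out[n]=p.tolist(); print(n,p.round(4),round(e,3))
A,B=unproj(t,C(277,163),.038),unproj(t,C(542,122),.038); c=(A+B)/2; d=A-B  # x axis toward +y
def st(p):
    x,y,a,dx,b1,b2,by,dz=p; r=lambda u,v:np.array([x,y])+u*np.array([np.cos(a),np.sin(a)])+v*np.array([-np.sin(a),np.cos(a)])
    return [box(x,y,.02+dz,a,.28,.055,.018),box(*r(dx,-.076),.02+dz,a,.28,.032,.018),
      box(*r(b1,by),dz,a+np.pi/2,.16,.02,.02),box(*r(b2,by),dz,a+np.pi/2,.16,.02,.02)]
p,e=fit(V,st,[*c,np.arctan2(d[1],d[0]),0,.09,-.09,-.038,0],[.006,.006,.05,.01,.01,.01,.01,.004])
print("stack",p.round(4),round(e,3)); bs=st(p)
for n,b in zip(("low_wide","low_narrow","bA","bB"),bs):
    q=b.mean(0); out[n]=[q[0],q[1],p[2]+(np.pi/2 if n[0]=='b' else 0)]; print(n,np.round(out[n],4))
json.dump(out,open("m.json","w"))
for i,d in enumerate(V):
    im=d["color"][:,:,::-1].copy(); im=cv2.resize(im,None,fx=3,fy=3)
    for b in bs+[box(out[n][0],out[n][1],out[n][3],out[n][2],L,W,H) for n,L,W,H in(("stick1",.14,.02,.02),("stick2",.14,.02,.02),("wide",.28,.055,.018),("narrow",.28,.032,.018))]:
        cv2.polylines(im,[cv2.convexHull(((proj(d,b)+.5)*3-.5).round().astype(np.int32))],True,(0,0,255),1)
    im=im[350:770,680:1440] if i==0 else im[390:1200,300:1300]
    cv2.imwrite(f"pics/ov{i}.png",im if i==0 else cv2.resize(im,None,fx=.72,fy=.72,interpolation=cv2.INTER_AREA))
E
time python3 m1.py
```

```text
stick1 [ 4.268e-01  4.540e-02  3.920e-02 -2.000e-04] 0.151
stick2 [ 4.266e-01 -6.420e-02 -1.412e-01 -1.000e-04] 0.137
wide [ 4.766e-01  3.504e-01 -2.750e-02 -3.000e-04] 0.072
narrow [ 0.5044 -0.3655  0.1688 -0.0025] 0.044
thick [ 4.265e-01 -1.653e-01 -4.600e-02  3.000e-04] 0.068
offcut [ 0.4284  0.166   0.1984 -0.0006] 0.134
stack [ 6.1810e-01 -1.6400e-02  1.7383e+00  6.6000e-03  9.3700e-02 -8.6900e-02
 -3.7900e-02  1.0000e-03] 0.059
low_wide [ 0.6181 -0.0164  1.7383]
low_narrow [0.6919 0.0028 1.7383]
bA [0.6398 0.0823 3.3091]
bB [ 0.67   -0.0958  3.3091]
real	0m1.584s
user	0m1.953s
sys	0m0.088s
```

View pics/ov0.png

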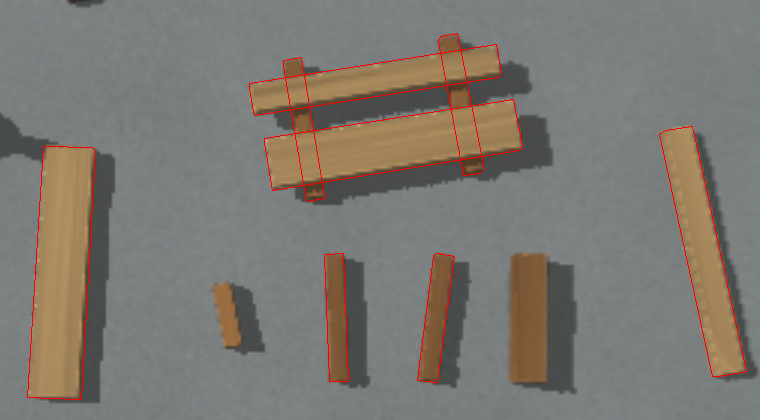

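View pics/ov1.png

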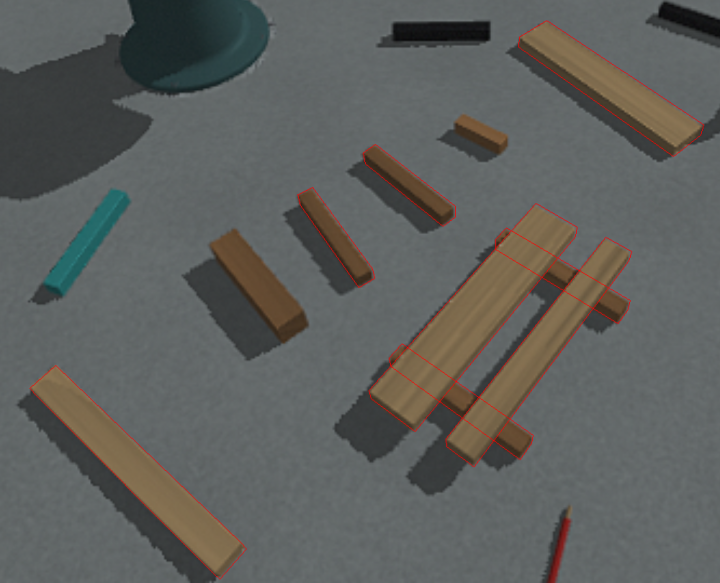

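```bash
cat > arm.py <<'E'
from workcell import robot
import numpy as np,json
from scipy.spatial.transform import Rotation as R
M=json.load(open("m.json"))
def rot(a): return (R.from_euler('z',a)*R.from_euler('x',np.pi)).as_rotvec()
def plan(obj,tgt):
    """grasp yaws keeping the last joint mid-range in both poses"""
    best=None
    for k in(0,1):
      for j in(0,1):
        a,b=M[obj][2]+k*np.pi,tgt[2]+j*np.pi
        q=[robot.inverse_kinematics([*o[:2],.15],rot(y)) for o,y in((M[obj],a),(tgt,b))]
        if any(v is None for v in q): continue
        s=max(abs(q[0][5]),abs(q[1][5]))+.2*abs(q[0][5]-q[1][5])
        if best is None or s<best[0]: best=(s,rot(a),rot(b))
    return best
def pick_place(obj,tgt,width,zsup,gap,force,ztcp=.003,v=.1):
    s,ra,rb=plan(obj,tgt); x,y=M[obj][:2]; print(obj,"wrist",round(s,2))
    robot.move_to([x,y,.15],ra); robot.move_gripper(width+gap,force)
    robot.move_linear([x,y,ztcp],velocity=v); robot.move_gripper(0,force)
    print(" gap",robot.read_finger_gap(),"grip",robot.read_grip_force(),"Fw",np.round(robot.read_wrist_force(),1))
    if robot.read_finger_gap()<width-.006: raise SystemExit("missed")
    robot.move_linear([x,y,.16],velocity=.15)
    robot.move_to([*tgt[:2],.16],rb)
    robot.move_linear([*tgt[:2],zsup+ztcp+.012],velocity=.15)
    robot.move_linear([*tgt[:2],zsup+ztcp+.0008],velocity=.03); robot.dwell(.2)
    print(" gap",robot.read_finger_gap(),"Fw",np.round(robot.read_wrist_force(),1))
    robot.move_gripper(width+min(gap,.012)); robot.dwell(.1)
    robot.move_linear([*tgt[:2],zsup+.12],velocity=.12)
    print(" t",robot.read_time_s())
E
sed -n 1p arm.py
```

```text
from workcell import robot
```

The red outlines match every piece in both views, with residuals of about a pixel (stack wide board at (393,145) in the top overlay). Placing the first stick.

```bash
python3 - <<'E'
from arm import *
pick_place("stick1",M["bA"],.02,.038,.02,30)
E
```

```text
stick1 wrist 1.6
 gap 0.019231717635045924 grip 30.361565351486206 Fw [-0.1  0.1  4.3]
 gap 0.01907809887853298 Fw [ 0.5  0.3 -0.2]
 t 10.1
```

```bash
python3 - <<'E'
from arm import *
pick_place("stick2",M["bB"],.02,.038,.02,30,ztcp=.004)
s=plan("narrow",M["low_narrow"]); x,y=M["narrow"][:2]; robot.move_to([x,y,.15],s[1])
import cv2
from fit import *
V=[robot.read_camera(n) for n in("top","scene")]
for i,d in enumerate(V):
    a=d["color"][:,:,::-1]; a=a[115:215,280:430] if i==0 else a[215:365,210:410]
    cv2.imwrite(f"pics/s{i}.png",cv2.resize(a,None,fx=(4,3.5)[i],fy=(4,3.5)[i],interpolation=cv2.INTER_CUBIC))
im=np.zeros((525,1300,3),np.uint8); a,b=cv2.imread("pics/s0.png"),cv2.imread("pics/s1.png")
im[:400,:600]=a; im[:525,600:1300]=b; cv2.imwrite("pics/s.png",cv2.resize(im,(800,323),interpolation=cv2.INTER_AREA))
E
```

```text
stick2 wrist 1.56
 gap 0.01928886684079471 grip 30.214768052101135 Fw [0.2 0.1 4.5]
 gap 0.01917198503593643 Fw [-0.4 -0.8  1.1]
 t 18.5167
```

View pics/s.png

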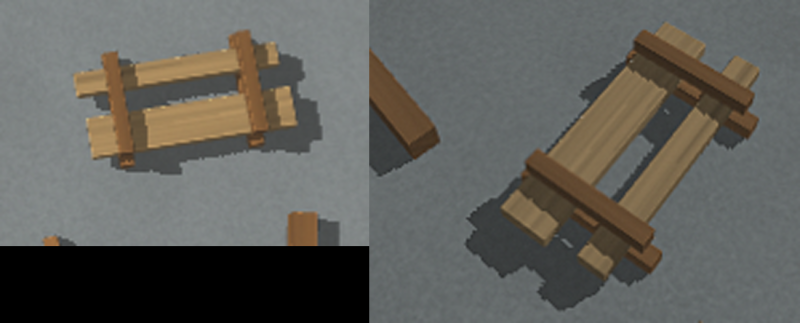

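Both sticks lie flat across the boards above the bearers (left panel (118,105) and (248,85), right panel (590,197) and (690,70)). Now the boards.

```bash
python3 - <<'E'
from arm import *
import cv2
pick_place("narrow",M["low_narrow"],.032,.058,.02,50,ztcp=.003)
pick_place("wide",M["low_wide"],.055,.058,.016,60,ztcp=.002,v=.08)
robot.move_to([.45,-.4,.25],rot(0))
from fit import *
V=[robot.read_camera(n) for n in("top","scene")]
for n,d in zip(("top","scene"),V): np.savez(f"{n}1.npz",**{k:np.array(v) for k,v in d.items()})
a=[cv2.resize(V[0]["color"][105:265,270:430,::-1],(400,400),interpolation=cv2.INTER_CUBIC),cv2.resize(V[1]["color"][200:370,220:390,::-1],(400,400),interpolation=cv2.INTER_CUBIC)]
cv2.imwrite("pics/f.png",np.hstack(a))
for n,W in(("low_wide",.055),("low_narrow",.032)):
    x,y,w=M[n]; ax=np.array([np.cos(w),np.sin(w)]); nn=np.array([-ax[1],ax[0]])
    g=lambda p:[box(p[0],p[1],.058,p[2],.28,W,.018)]
    for v in([V[0]],V):
        p,e=fit(v,g,[x,y,w],[.005,.005,.04]); dd=p[:2]-[x,y]; print(n,"dx,dy mm",(1e3*dd@ax).round(1),(1e3*dd@nn).round(1),"dyaw",round(p[2]-w,3),round(e,3))
E
```

```text
narrow wrist 0.92
 gap 0.03073659143014076 grip 51.037840247154236 Fw [-0.7  0.1  3.5]
 gap 0.03047880531318148 Fw [1.1 0.6 0.4]
 t 28.0167
wide wrist 1.1
 gap 0.05306345646315844 grip 65.1461935043335 Fw [-0.7  0.7  4.8]
 gap 0.053632821597541194 Fw [ 2.2 -0.2 -1.5]
 t 37.8417
low_wide dx,dy mm 0.8 2.6 dyaw 0.002 0.459
low_wide dx,dy mm -0.4 -0.5 dyaw -0.001 0.478
low_narrow dx,dy mm 0.3 1.3 dyaw 0.011 0.542
low_narrow dx,dy mm -0.4 -0.7 dyaw 0.003 0.604
```

View pics/f.png

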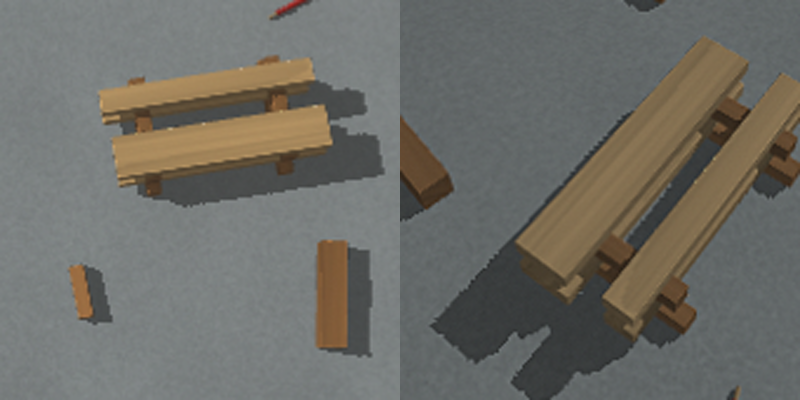

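The boards lie level on the sticks, with their ends over the boards beneath (left panel (222,143) and (207,88)). The sticks are still above the bearers (right panel (615,255) and (672,290)), and the thick stick and offcut have not moved.

```bash
python3 -c "
from workcell import robot
print(robot.job_done())"
```

```text
the job is handed in; nothing more can be done
None
```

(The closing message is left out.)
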